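# Shut and latch the spice box in the drawer

### The arm

A 6-joint arm with a two-finger parallel gripper is mounted at the origin on the work surface. World frame = base frame: x ahead of the robot, y to its left, z up, the work surface at z = 0. Lengths are in mm, angles in rad, forces in N, time in s.
With the tool pointing down it reaches from about 275 to 1000 mm from the base axis. Payload 8.4 kg.
Tool frame: the origin (TCP) lies on the centre line of the jaws, within the pads' length; the fingertips stand 25 mm ahead of it and the grasp point (between the pads) lies 6 mm ahead of it; z points along the fingers, x is the direction in which the jaws open and shut, and the axes are right-handed (so a half turn about z gives the same grasp; the last joint's range is limited). The gripper opens to 85 mm and grips with 20 to 120 N. Pads are 22 mm wide; open, the fingers measure 114 mm over their backs; the gripper's body (76 mm by 85 mm) begins 54 mm behind the grasp point. The pads swing forward as they close: fully open they stand 13 mm farther back than shut.
Start: joints at [-1.252, 0.353, 1.633, -0, 1.155, -0.002], TCP at [197.077, -593.118, 256.281] pointing down, gripper open.
Joint ranges: [-2.63, 2.63], [-0.92, 2.1], [0.06, 2.66], [-1.3, 4.44], [0, 2.69], [-3.02, 3.02]. Speed limits (rad/s): [2.22, 2.22, 2.79, 3.14, 3.14, 3.14].

### API

Orientations are given as [roll, pitch, yaw] about the fixed x, y, z axes, in that order (R = Rz(yaw) Ry(pitch) Rx(roll)).
In Python, from rig import r gives the robot as it stands. The module is installed in compiled form; this text tells all that it offers.
- The arm moves only by the tool jog_arm, never from a script. Its argument "deltas" is a list of rows, each an object with "gripper": the gripper command: -1 is fully open, 1 is shut, values between are in proportion; "translation": the shift along the world's x, y, z in units of 10 cm (1.0 is 10 cm), a list of three; "dr": the turn, a rotation vector about the world's x, y, z in units of pi/2 rad (1.0 is pi/2 rad), a list of three. In form: [{"gripper": gripper, "translation": [x, y, z], "dr": [wx, wy, wz]}, ...]. A call has 1 to 12 rows; each row shifts and turns the commanded pose from where the row before left it; what a row does not reach is not made up. A row lasts 1/12 s, in which the tool goes at most 41.7 mm and 7.16 degrees, less where a joint would pass 70% of its speed; a pose out of reach is approached as far as the arm can. A call with a number of a shift or a turn outside -1 to 1 is refused whole. A call with a gripper value outside its range is refused whole. The fingers move at their own pace and stop on an object; "squeeze" is the grip in N (left out, the last holds). Time passes only in rows, so rows that do not move let the fingers close. It gives the time, the measured TCP pose, the force and the opening at its end, in the units of the state.
- r.sense(): the state, without advancing time (a new reading comes with each control period).
- r.grab_frame(name): name is "scene" or "side" or "wrist"; returns the picture (384x512x3 uint8, blue, green, red); there is no depth.
- r.calibration(name): a dict with "mtx" (3x3 intrinsics, pixels), "world_from_camera" (4x4, takes a point from camera to world coordinates). Camera axes: x right, y down, z forward; pixel columns grow to the right and rows downward; lengths in mm; the calibration is good to about 2 mm. A picture is of the moment at which its call begins: read the wrist's pose just before it. calibration takes no time and is no camera call; for the wrist camera it gives the pose at the moment of the call.
- r.sign_off(): hands the job in, once; it reports no verdict.
The state is a dict: "clock": time; "qpos": joint angles; "qvel": joint speeds; "joint_efforts": joint torques, N m; "eef_pos": TCP position; "tcp_rot": TCP orientation; "contact_force": force on the tool from outside, world axes, zero at the start; "wrist_torque": the same for the moment, N m; "opening": opening from 0.0 (shut) to 1.0 (fully open).
Only numpy, scipy, OpenCV 4.12 (cv2) and the standard library are available. Lean on these libraries where they do the work, as an engineer would, in place of code of your own. Each camera call takes 0.05 s, during which the arm holds its last target. There are 200 camera calls.

### The job

Close the spice box: push its sliding lid fully home against the latch end, swing the latch's wire bail over so that its yellow bar drops behind the keeper on the lid, then press the orange-tipped lever down past centre until it lies flat and stays there. Leave the grinder, the grater and the lid clamp where they are.

Things in the scene. Friction and masses are not known exactly. Their poses are not given: they have to be found in the camera images.
- spice_box: Black plastic box fixed in the drawer, 320 mm long (its y), 136 wide (x), z up, turned up to 0.45 rad about z; origin: centre of underside. Top at 62 mm; lid tracks along the sides and a stop at the +y end rise to 66 mm. Latch on the solid end block (y -160 to -75 mm); then an open well with tilted glass vials (y -75 to 40 mm), which the lid covers when pushed to -y.
- lid (a joint): Sliding aluminium lid, 118 mm wide, 120 long, its top level with the box's top. Value in m: 0 = closed, leading edge against the latch end block; grows to 0.10 as it opens along the box's +y. Friction about 1.5 N; stays where it is left.
- lid_rib (a point): Middle of the top of the red push rib on the lid: 60 mm wide (box x), 12 mm thick (y), standing 20 mm above the lid. Moves with the lid; lid closed, it is 110 mm in +y from the latch end block.
- keeper (a point): Where the bail's bar must sit: 4 mm above the lid, on the +y side of the keeper, below its lip; axes as the box's. Keeper: dark steel post on the lid, 16 mm wide (x), 8 thick (y); its +y face is 4 mm to -y of this point, its top 10.6 mm above it; a 4 mm lip overhangs to +y, 10.6 mm above the lid. Moves with the lid.
- latch_pivot (a point): The lever's axis, fixed on the box, parallel to its x: 100 mm to -y of the box's centre, 8 mm above the box's top. With the lid closed it is 56 mm to -y of the keeper point.
- lever (a joint): Latch lever, 54 mm long, 16 wide, 5 thick. Value in rad: 0 = shut, flat, pointing to the box's -y; 1.57 upright; starts about 2.0, leaning towards the lid; stop 2.1. Light friction holds it. The bail hinges on it 14 mm from the pivot. Shutting it with the bar hooked stretches the bail's spring (about 18 N, some 3 N at the tip); below 0.15 it snaps flat, let go above 0.4 it springs up.
- lever_tip (a point): Middle of the outer face of the lever's orange tip pad (20 mm wide, 16 long, 6 thick), the face that looks up when the lever is shut and towards the lid when it is open; 46 mm from the pivot. When shut it is 3 mm above the pivot's height.
- bail (a joint): Wire bail, loose on the lever. Value = lever value + bail's own angle (0 flat towards the lid, 1.57 upright), rad. Starts leaning back from the lid on its stop (4.2; own angle 2.0 to 2.35). Pushed past upright it falls onto the lid by its weight; the bar gets behind the keeper only if the lid is closed and the lever still above about 1.75.
- bail_bar_mid (a point): Middle of the bail's bar, a yellow sleeve 8 mm thick, 46 long, parallel to the box's x, 65 mm from the bail's hinge. The bar swings over about 20 mm beyond the lever's tip, the lever inside the bail. The bail's two 4 mm arms lie 22 mm either side of the middle.
- grinder: Chrome pepper grinder standing on the mat, 54 mm across, 138 mm tall; origin at the centre of its foot. Leave alone.
- grater: Stainless nutmeg grater lying flat, 215 mm long, 34 mm wide, black handle; origin at its underside. Leave alone.
- lid_clamp: Green hinged silicone lid clamp lying flat, 100 x 24 mm, 33 mm tall; origin at the centre of its underside. Leave alone.

How it is judged:
By the outcome, as a careful person would: the job done as asked, in the order asked, and still so for the second after the job is handed in, with the robot touching nothing.
It also fails if it takes over 48 s, if anything falls off the work surface, if the arm or the gripper's body presses on something with over 40 N, if the wrist force passes 120 N, or if a joint passes its speed limit or range.

## Working session

There is one attempt and no reset: what is moved stays moved. The work goes in short steps, Python scripts to look and compute and a tool call to move; the robot and the scene stay as the last step left them, time stands still between calls to the robot, and variables do not carry over. Pictures are saved under pics/ and viewed, about 8 in all and at most 12, crops included, and the job is handed in when it is done.

Besides the shell and the picture viewer there is one more tool, called by a JSON object that holds its "op" and its "data". jog_arm: Moves the arm, as the interface text tells. Shifts and turns lie within -1 to 1; 1 stands for 10 cm of shift or pi/2 rad of turn. Its arguments: {"type":"object","properties":{"deltas":{"type":"array"},"squeeze":{"type":"number"}},"required":["deltas"]}

```bash
mkdir -p pics
python3 - <<'E'
from rig import r
import cv2,numpy as np
s=r.sense();print(s)
a=r.grab_frame("scene");b=r.grab_frame("side")
cv2.imwrite("pics/a.png",a);cv2.imwrite("pics/b.png",b)
for n in("scene","side","wrist"):print(n,r.calibration(n))
E
```

```text
{'clock': 0.0, 'qpos': array([-1.25238918e+00,  3.53669475e-01,  1.63415702e+00, -5.61252426e-05,
        1.15518156e+00, -2.43959672e-03]), 'qvel': array([-0.00026899, -0.00077932,  0.00103306, -0.00017095, -0.00017135,
       -0.00094004]), 'joint_efforts': array([ 2.03686413e-04, -6.05246830e+01, -3.42067766e+01, -4.51139840e-05,
        9.37761128e-03, -1.23111795e-05]), 'eef_pos': array([ 196.92668629, -592.69146738,  255.53854046]), 'tcp_rot': array([ 3.14154479e+00,  1.41552551e-03, -1.24992692e+00]), 'contact_force': array([ 0.05122269, -0.43095033, -1.06405011]), 'wrist_torque': array([-0.02409049,  0.04132695,  0.01547141]), 'opening': 0.999103879258369}
scene {'mtx': array([[468.61420646,   0.        , 257.82250036],
       [  0.        , 468.61420646, 193.62576948],
       [  0.        ,   0.        ,   1.        ]]), 'world_from_camera': array([[-1.40917704e-02,  7.91310913e-01, -6.11251553e-01,
         1.29997906e+03],
       [ 9.99882665e-01,  7.47962031e-03, -1.33683289e-02,
         1.95447424e+01],
       [-6.00657499e-03, -6.11368215e-01, -7.91323465e-01,
        
[... 467 characters left out ...]
    [-6.15889846e-03, -6.75634605e-01, -7.37210926e-01,
         9.78742263e+02],
       [ 0.00000000e+00,  0.00000000e+00,  0.00000000e+00,
         1.00000000e+00]])}
wrist {'mtx': array([[333.56426723,   0.        , 259.64641751],
       [  0.        , 333.56426723, 194.51117819],
       [  0.        ,   0.        ,   1.        ]]), 'world_from_camera': array([[ 3.16003398e-01, -9.10183455e-01, -2.67783366e-01,
         2.64600013e+02],
       [-9.48756808e-01, -3.03613083e-01, -8.76334131e-02,
        -5.69795303e+02],
       [-1.54005075e-03,  2.81753748e-01, -9.59485515e-01,
         3.73527724e+02],
       [ 0.00000000e+00,  0.00000000e+00,  0.00000000e+00,
         1.00000000e+00]])}
```

View pics/a.png

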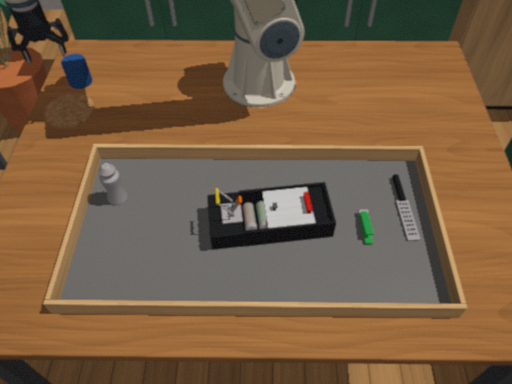

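View pics/b.png

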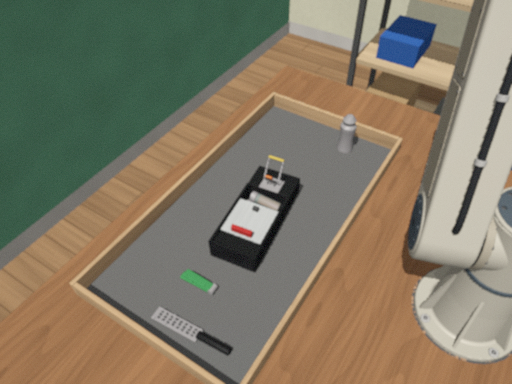

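The scene view shows the black box around (270,215): latch at left (yellow bar ~(218,196), orange tip ~(239,199)), red rib ~(308,202), box +y pointing to world +y. The side view shows yellow ~(275,158), rib ~(242,231). Next I triangulate these.

```bash
cat > h.py <<'E'
from rig import r
import cv2,numpy as np
def ray(c,p):
    T=c["world_from_camera"];d=T[:3,:3]@np.linalg.inv(c["mtx"])@[p[0],p[1],1];return T[:3,3],d/np.linalg.norm(d)
def plane(c,p,z):
    o,d=ray(c,p);return o+d*(z-o[2])/d[2]
def tri(*cp):
    A=np.zeros((3,3));b=np.zeros(3);R=[ray(c,p) for c,p in cp]
    for o,d in R:
        M=np.eye(3)-np.outer(d,d);A+=M;b+=M@o
    x=np.linalg.solve(A,b);return x,[round(float(np.linalg.norm((np.eye(3)-np.outer(d,d))@(x-o))),1) for o,d in R]
def proj(c,X):
    T=np.linalg.inv(c["world_from_camera"]);q=c["mtx"]@(T[:3,:3]@np.asarray(X)+T[:3,3]);return q[:2]/q[2]
HS={"red":[(0,4),(172,180)],"orange":[(6,16)],"yellow":[(20,34)]}
def blobs(img,col,roi,smin=130,vmin=90,amin=3):
    x0,y0,x1,y1=roi;h=cv2.cvtColor(img,cv2.COLOR_BGR2HSV)[y0:y1,x0:x1]
    m=sum(cv2.inRange(h,(a,smin,vmin),(b,255,255)) for a,b in HS[col])
    n,l,st,ce=cv2.connectedComponentsWithStats(m)
    return sorted([(int(st[i,4]),np.round(ce[i]+[x0,y0],1),cv2.minAreaRect(np.argwhere(l==i)[:,::-1].astype(np.float32)+np.float32([x0,y0]))) for i in range(1,n) if st[i,4]>=amin],key=lambda t:-t[0])[:4]
E
python3 - <<'E'
from h import *
I={"scene":cv2.imread("pics/a.png"),"side":cv2.imread("pics/b.png")}
R={"scene":(195,175,345,255),"side":(205,145,305,270)}
B={}
for n in I:
  for c in HS:
    B[n,c]=blobs(I[n],c,R[n]); print(n,c,[(b[0],b[1].tolist()) for b in B[n,c]])
C={n:r.calibration(n) for n in I}
for c in HS: print(c,tri(*[(C[n],B[n,c][0][1]) for n in I]))
# white lid + black outline
for n in I:
  x0,y0,x1,y1=R[n];g=cv2.cvtColor(I[n],cv2.COLOR_BGR2GRAY)[y0:y1,x0:x1]
  m=(g<38).astype(np.uint8);k,l,st,ce=cv2.connectedComponentsWithStats(m);i=1+st[1:,4].argmax()
  h=cv2.convexHull(np.argwhere(l==i)[:,::-1].astype(np.int32));print(n,(cv2.approxPolyDP(h,3,True)[:,0]+[x0,y0]).tolist())
cv2.imwrite("pics/c.png",np.hstack([cv2.resize(I["scene"][180:252,200:340],None,fx=4,fy=4,interpolation=2)[:288]]))
E
```

```text
scene red [(119, [307.7, 201.8])]
scene orange [(43, [239.3, 199.5])]
scene yellow [(65, [216.8, 196.0])]
side red [(107, [241.5, 230.4])]
side orange [(23, [268.6, 176.4])]
side yellow [(17, [276.2, 158.3])]
red (array([571.53647415, 132.88651513,  75.86467647]), [0.0, 0.0])
orange (array([596.23585868, -42.29092455, 116.36933936]), [0.0, 0.0])
yellow (array([604.05595359, -96.14353878, 140.12983897]), [0.2, 0.2])
scene [[332, 234], [212, 248], [209, 196], [323, 183], [334, 220]]
side [[298, 179], [298, 191], [255, 269], [212, 253], [211, 239], [259, 169]]
```

View pics/c.png

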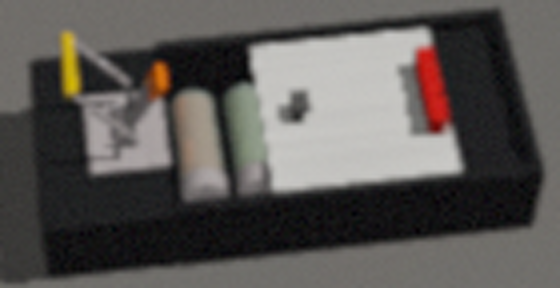

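Three points on the box midline agree (yaw ≈ 0.14). The crop confirms the lid is partly open, the bail leans back, and the lever leans towards the lid. Now the box frame, checked against the known heights and corners.

Run:
```python
from h import *
sc,sd=r.calibration("scene"),r.calibration("side")
red=np.array([571.5,132.9]);u=np.array([-.14,.99]);v=np.array([.99,.14])
for nm,c,P in(("scene",sc,[[209,196],[323,183],[334,220]]),("side",sd,[[298,179],[211,239],[259,169]])):
  for p in P:
    X=plane(c,p,65)[:2]-red;print(nm,p,"box-rel-rib x,y",(X@v).round(1),(X@u).round(1))
for n,a,b in(("farL",[209,196],[298,179]),("nearR",[334,220],[211,239])):print(n,tri((sc,a),(sd,b)))
for n,q in(("orange",[596.2,-42.3]),("yellow",[604.1,-96.1])):
  X=np.array(q)-red;print(n,(X@v).round(1),(X@u).round(1))
# keeper, scene pix (dark blob on lid crop (294,106)/4+(200,180)); lid leading edge centre
for nm,p,z in(("keeper",[273.5,206.5],70),("lid edge",[265.0,210],62)):
  X=plane(sc,p,z)[:2]-red;print(nm,(X@v).round(1),(X@u).round(1))
```

```text
scene [209, 196] box-rel-rib x,y -60.8 -253.4
scene [323, 183] box-rel-rib x,y -64.8 55.5
scene [334, 220] box-rel-rib x,y 57.8 57.7
side [298, 179] box-rel-rib x,y -64.1 -249.7
side [211, 239] box-rel-rib x,y 64.9 51.3
side [259, 169] box-rel-rib x,y 59.9 -240.9
farL (array([ 544.37749798, -126.79933396,   61.54432883]), [0.3, 0.3])
nearR (array([625.11727519, 196.71599618,  71.76362943]), [0.3, 0.3])
orange -0.1 -176.9
yellow 0.2 -231.3
keeper -0.8 -89.5
lid edge 1.7 -112.0
```

Consistent: rib at box y ≈ +98 (lid ≈ 63 mm open), box centre ≈ (585, 36), yaw 0.14, base z ≈ 0–4. I move to behind the rib with the jaws shut.

{"op": "jog_arm", "data": {"deltas": [{"gripper": 1, "translation": [0.154, 0.315, 0], "dr": [0, 0, 0.0369]}, {"gripper": 1, "translation": [0.154, 0.315, 0], "dr": [0, 0, 0.0369]}, {"gripper": 1, "translation": [0.154, 0.315, 0], "dr": [0, 0, 0.0369]}, {"gripper": 1, "translation": [0.154, 0.315, 0], "dr": [0, 0, 0.0369]}, {"gripper": 1, "translation": [0.154, 0.315, 0], "dr": [0, 0, 0.0369]}, {"gripper": 1, "translation": [0.154, 0.315, 0], "dr": [0, 0, 0.0369]}, {"gripper": 1, "translation": [0.154, 0.315, 0], "dr": [0, 0, 0.0369]}, {"gripper": 1, "translation": [0.154, 0.315, 0], "dr": [0, 0, 0.0369]}, {"gripper": 1, "translation": [0.154, 0.315, 0], "dr": [0, 0, 0.0369]}, {"gripper": 1, "translation": [0.154, 0.315, 0], "dr": [0, 0, 0.0369]}, {"gripper": 1, "translation": [0.154, 0.315, 0], "dr": [0, 0, 0.0369]}, {"gripper": 1, "translation": [0.154, 0.315, 0], "dr": [0, 0, 0.0369]}], "squeeze": 20}}

```text
clock: 1.1
eef_pos: [382.1, -213.4, 256.2]
tcp_rot: [-3.142, 0.0, -0.552]
contact_force: [0.7, -1.1, -0.2]
opening: -0.001
```

{"op": "jog_arm", "data": {"deltas": [{"gripper": 1, "translation": [0.154, 0.315, 0], "dr": [0, 0, 0.0369]}, {"gripper": 1, "translation": [0.154, 0.315, 0], "dr": [0, 0, 0.0369]}, {"gripper": 1, "translation": [0.154, 0.315, 0], "dr": [0, 0, 0.0369]}, {"gripper": 1, "translation": [0.154, 0.315, 0], "dr": [0, 0, 0.0369]}, {"gripper": 1, "translation": [0.154, 0.315, 0], "dr": [0, 0, 0.0369]}, {"gripper": 1, "translation": [0.154, 0.315, 0], "dr": [0, 0, 0.0369]}, {"gripper": 1, "translation": [0.154, 0.315, 0], "dr": [0, 0, 0.0369]}, {"gripper": 1, "translation": [0.154, 0.315, 0], "dr": [0, 0, 0.0369]}, {"gripper": 1, "translation": [0.154, 0.315, 0], "dr": [0, 0, 0.0369]}, {"gripper": 1, "translation": [0.154, 0.315, 0], "dr": [0, 0, 0.0369]}, {"gripper": 1, "translation": [0.154, 0.315, 0], "dr": [0, 0, 0.0369]}, {"gripper": 1, "translation": [0.154, 0.315, 0], "dr": [0, 0, 0.0369]}]}}

```text
clock: 2.1
eef_pos: [566.9, 164.6, 255.9]
tcp_rot: [3.141, 0.001, 0.144]
contact_force: [1.5, 0.4, 0.8]
opening: 0.002
```

{"op": "jog_arm", "data": {"deltas": [{"gripper": 1, "translation": [0, 0, -0.3], "dr": [0, 0, 0]}, {"gripper": 1, "translation": [0, 0, -0.3], "dr": [0, 0, 0]}, {"gripper": 1, "translation": [0, 0, -0.3], "dr": [0, 0, 0]}, {"gripper": 1, "translation": [0, 0, -0.3], "dr": [0, 0, 0]}, {"gripper": 1, "translation": [0, 0, -0.24], "dr": [0, 0, 0]}, {"gripper": 1, "translation": [0, 0, 0], "dr": [0, 0, 0]}, {"gripper": 1, "translation": [0, 0, 0], "dr": [0, 0, 0]}]}}

```text
clock: 2.68
eef_pos: [565.7, 162.6, 111.3]
tcp_rot: [3.141, 0.003, 0.141]
contact_force: [-0.1, 0.2, 0.1]
opening: 0.003
```

Run:
```python
from h import *
s=r.sense();print(s["clock"],s["eef_pos"],s["tcp_rot"],s["contact_force"],s["opening"])
c=r.calibration("wrist");w=r.grab_frame("wrist")
d=r.grab_frame("side")
cv2.imwrite("pics/d.png",np.vstack([cv2.resize(w,(400,300)),cv2.resize(d[150:300,180:380],(400,300),interpolation=2)]))
```

```text
2.6833 [565.74677909 162.62193257 111.3045158 ] [3.14114246 0.00319376 0.14110133] [-0.13392869  0.15126721  0.06044312] 0.0028020314642203765
```

View pics/d.png

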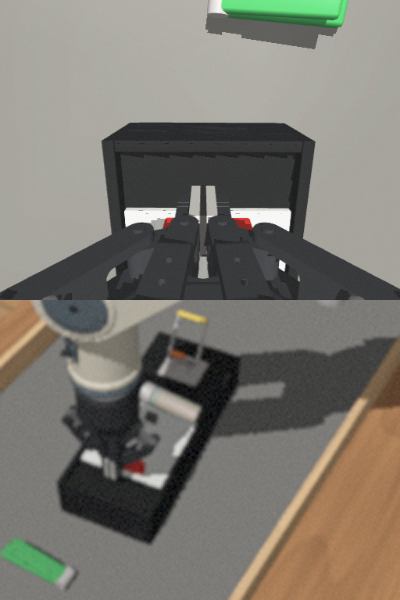

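The wrist view shows the shut fingers just behind the red rib, aligned with the box; the side crop agrees. I lower slightly and push in −y.

{"op": "jog_arm", "data": {"deltas": [{"gripper": 1, "translation": [0, 0, -0.09], "dr": [0, 0, 0]}, {"gripper": 1, "translation": [0, 0, 0], "dr": [0, 0, 0]}, {"gripper": 1, "translation": [0.014, -0.099, 0], "dr": [0, 0, 0]}, {"gripper": 1, "translation": [0.014, -0.099, 0], "dr": [0, 0, 0]}, {"gripper": 1, "translation": [0.014, -0.099, 0], "dr": [0, 0, 0]}, {"gripper": 1, "translation": [0.014, -0.099, 0], "dr": [0, 0, 0]}, {"gripper": 1, "translation": [0.014, -0.099, 0], "dr": [0, 0, 0]}, {"gripper": 1, "translation": [0.014, -0.099, 0], "dr": [0, 0, 0]}]}}

```text
clock: 3.45
eef_pos: [575.4, 102.2, 103.5]
tcp_rot: [-3.142, -0.0, 0.141]
contact_force: [0.1, 2.5, 1.4]
opening: -0.002
```

{"op": "jog_arm", "data": {"deltas": [{"gripper": 1, "translation": [0.007, -0.05, 0], "dr": [0, 0, 0]}, {"gripper": 1, "translation": [0.004, -0.03, 0], "dr": [0, 0, 0]}, {"gripper": 1, "translation": [0, 0, 0], "dr": [0, 0, 0]}]}}

```text
clock: 3.7
eef_pos: [576.2, 94.6, 103.2]
tcp_rot: [3.141, 0.0, 0.14]
contact_force: [-0.2, 0.5, 0.1]
opening: 0.002
```

{"op": "jog_arm", "data": {"deltas": [{"gripper": 1, "translation": [0.006, -0.04, 0], "dr": [0, 0, 0]}, {"gripper": 1, "translation": [0, 0, 0], "dr": [0, 0, 0]}]}}

```text
clock: 3.87
eef_pos: [576.6, 91.2, 103.1]
tcp_rot: [3.141, 0.0, 0.141]
contact_force: [-1.0, -0.4, -0.3]
opening: 0.002
```

{"op": "jog_arm", "data": {"deltas": [{"gripper": 1, "translation": [0.004, -0.03, 0], "dr": [0, 0, 0]}, {"gripper": 1, "translation": [0, 0, 0], "dr": [0, 0, 0]}]}}

```text
clock: 4.03
eef_pos: [577.1, 88.4, 103.1]
tcp_rot: [3.142, 0.0, 0.141]
contact_force: [0.2, 0.3, 0.3]
opening: 0.003
```

{"op": "jog_arm", "data": {"deltas": [{"gripper": 1, "translation": [0.003, -0.02, 0], "dr": [0, 0, 0]}, {"gripper": 1, "translation": [0, 0, 0], "dr": [0, 0, 0]}]}}

```text
clock: 4.2
eef_pos: [577.2, 87.5, 103.2]
tcp_rot: [-3.14, 0.0, 0.141]
contact_force: [-0.9, 7.3, 0.2]
opening: -0.001
```

{"op": "jog_arm", "data": {"deltas": [{"gripper": 1, "translation": [0.002, -0.015, 0], "dr": [0, 0, 0]}, {"gripper": 1, "translation": [0, 0, 0], "dr": [0, 0, 0]}]}}

```text
clock: 4.37
eef_pos: [577.3, 87.2, 103.3]
tcp_rot: [-3.138, 0.0, 0.14]
contact_force: [-2.1, 15.0, 0.3]
opening: 0.002
```

Firm stop with 15 N at box y ≈ 52, as predicted, so the lid is home. I back off and touch the lid lightly to find the fingertip height.

{"op": "jog_arm", "data": {"deltas": [{"gripper": 1, "translation": [-0.008, 0.06, 0], "dr": [0, 0, 0]}, {"gripper": 1, "translation": [0, 0, -0.03], "dr": [0, 0, 0]}, {"gripper": 1, "translation": [0, 0, -0.02], "dr": [0, 0, 0]}, {"gripper": 1, "translation": [0, 0, 0], "dr": [0, 0, 0]}]}}

```text
clock: 4.7
eef_pos: [576.6, 90.7, 97.7]
tcp_rot: [3.141, 0.001, 0.141]
contact_force: [-0.8, 0.0, -0.2]
opening: -0.003
```

{"op": "jog_arm", "data": {"deltas": [{"gripper": 1, "translation": [0, 0, -0.04], "dr": [0, 0, 0]}, {"gripper": 1, "translation": [0, 0, 0], "dr": [0, 0, 0]}]}}

```text
clock: 4.87
eef_pos: [576.6, 90.6, 93.6]
tcp_rot: [3.141, 0.001, 0.141]
contact_force: [-0.7, -0.3, 0.3]
opening: 0.002
```

{"op": "jog_arm", "data": {"deltas": [{"gripper": 1, "translation": [0, 0, -0.04], "dr": [0, 0, 0]}, {"gripper": 1, "translation": [0, 0, 0], "dr": [0, 0, 0]}]}}

```text
clock: 5.03
eef_pos: [576.6, 90.7, 89.6]
tcp_rot: [3.142, 0.001, 0.141]
contact_force: [0.3, 0.9, 0.2]
opening: -0.003
```

No contact at TCP 89.6, so the tips are about 25 mm ahead when shut. I rise, cross over the latch and come down behind the bail bar on its −y side.

{"op": "jog_arm", "data": {"deltas": [{"gripper": 1, "translation": [0, 0, 0.4], "dr": [0, 0, 0]}, {"gripper": 1, "translation": [0, 0, 0.4], "dr": [0, 0, 0]}, {"gripper": 1, "translation": [0, 0, 0.4], "dr": [0, 0, 0]}, {"gripper": 1, "translation": [0.046, -0.316, 0], "dr": [0, 0, 0]}, {"gripper": 1, "translation": [0.046, -0.316, 0], "dr": [0, 0, 0]}, {"gripper": 1, "translation": [0.046, -0.316, 0], "dr": [0, 0, 0]}, {"gripper": 1, "translation": [0.046, -0.316, 0], "dr": [0, 0, 0]}, {"gripper": 1, "translation": [0.046, -0.316, 0], "dr": [0, 0, 0]}, {"gripper": 1, "translation": [0.046, -0.316, 0], "dr": [0, 0, 0]}, {"gripper": 1, "translation": [0.046, -0.316, 0], "dr": [0, 0, 0]}, {"gripper": 1, "translation": [0, 0, 0], "dr": [0, 0, 0]}, {"gripper": 1, "translation": [0, 0, 0], "dr": [0, 0, 0]}]}}

```text
clock: 6.03
eef_pos: [609.0, -131.8, 210.0]
tcp_rot: [-3.142, 0.0, 0.138]
contact_force: [0.0, 0.0, -0.2]
opening: -0.002
```

{"op": "jog_arm", "data": {"deltas": [{"gripper": 1, "translation": [0, 0, -0.3], "dr": [0, 0, 0]}, {"gripper": 1, "translation": [0, 0, -0.25], "dr": [0, 0, 0]}, {"gripper": 1, "translation": [0, 0, 0], "dr": [0, 0, 0]}, {"gripper": 1, "translation": [0, 0, 0], "dr": [0, 0, 0]}]}}

```text
clock: 6.37
eef_pos: [608.0, -129.1, 154.4]
tcp_rot: [-3.14, 0.003, 0.142]
contact_force: [0.2, -0.8, 0.4]
opening: -0.003
```

Run:
```python
from h import *
s=r.sense();print(s["clock"],s["eef_pos"])
a=r.grab_frame("scene");d=r.grab_frame("side")
cv2.imwrite("pics/e.png",np.vstack([cv2.resize(a[170:260,190:340],(500,300),interpolation=2),cv2.resize(d[130:280,180:380],(400,300),interpolation=2)[:,:400].copy() if 0 else cv2.resize(d[130:250,180:380],(500,300),interpolation=2)]))
C=[r.calibration(n) for n in("scene","side")]
for c in("red","yellow","orange"):
  A=blobs(a,c,(195,165,345,255));D=blobs(d,c,(205,140,305,270))
  print(c,[(x[0],x[1].tolist()) for x in A],[(x[0],x[1].tolist()) for x in D])
  if A and D:
    X,e=tri((C[0],A[0][1]),(C[1],D[0][1]));q=X[:2]-[585.2,35.9];print(X.round(1),e,"s",(q@[-.14,.99]).round(1),"lat",(q@[.99,.14]).round(1))
```

```text
6.3667 [ 608.01164529 -129.06128973  154.3754855 ]
red [(105, [283.4, 204.4])] [(96, [251.8, 213.7])]
[580.3  69.8  75.5] [0.1, 0.1] s 34.2 lat -0.1
yellow [(67, [216.8, 196.2])] [(9, [281.0, 159.3])]
[ 595.2 -100.9  132.9] [4.6, 4.6] s -136.9 lat -9.3
orange [(26, [238.3, 200.0])] [(23, [268.7, 176.2])]
[597.  -44.6 115. ] [0.3, 0.3] s -81.3 lat 0.5
```

View pics/e.png

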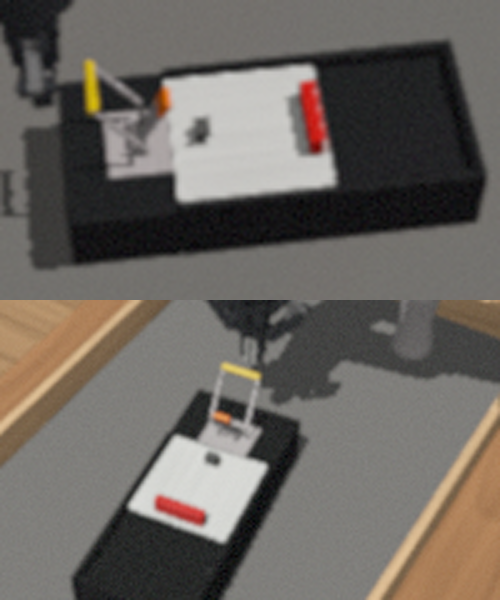

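Lid closed (rib at box y 34; 35 expected). Fingers are shut and centred behind the bar. I push +y.

{"op": "jog_arm", "data": {"deltas": [{"gripper": 1, "translation": [-0.014, 0.099, 0], "dr": [0, 0, 0]}, {"gripper": 1, "translation": [-0.01, 0.07, 0], "dr": [0, 0, 0]}, {"gripper": 1, "translation": [-0.01, 0.07, 0], "dr": [0, 0, 0]}, {"gripper": 1, "translation": [-0.01, 0.07, 0], "dr": [0, 0, 0]}, {"gripper": 1, "translation": [-0.01, 0.07, 0], "dr": [0, 0, 0]}, {"gripper": 1, "translation": [-0.01, 0.07, 0], "dr": [0, 0, 0]}, {"gripper": 1, "translation": [-0.01, 0.07, 0], "dr": [0, 0, 0]}, {"gripper": 1, "translation": [-0.01, 0.07, 0], "dr": [0, 0, 0]}]}}

```text
clock: 7.13
eef_pos: [600.5, -70.5, 155.3]
tcp_rot: [-3.142, 0.0, 0.141]
contact_force: [-0.3, -0.3, 0.4]
opening: 0.003
```

{"op": "jog_arm", "data": {"deltas": [{"gripper": 1, "translation": [-0.01, 0.07, 0], "dr": [0, 0, 0]}, {"gripper": 1, "translation": [-0.005, 0.035, 0], "dr": [0, 0, 0]}, {"gripper": 1, "translation": [0, 0, 0], "dr": [0, 0, 0]}, {"gripper": 1, "translation": [0, 0, 0], "dr": [0, 0, 0]}]}}

```text
clock: 7.47
eef_pos: [599.2, -60.7, 155.3]
tcp_rot: [3.141, 0.0, 0.142]
contact_force: [-0.4, 0.1, -0.4]
opening: 0.001
```

```bash
cat > look.py <<'E'
from h import *
import sys
s=r.sense();print(s["clock"],s["eef_pos"],s["contact_force"])
q=s["eef_pos"][:2]-[585.2,35.9];print("tcp s",q@[-.14,.99],"lat",q@[.99,.14])
a=r.grab_frame("scene");d=r.grab_frame("side")
cv2.imwrite(sys.argv[1],np.vstack([cv2.resize(a[170:260,190:340],(500,300),interpolation=2),cv2.resize(d[130:250,180:380],(500,300),interpolation=2)]))
C=[r.calibration(n) for n in("scene","side")]
for c in("red","yellow","orange"):
  A=blobs(a,c,(195,165,345,255));D=blobs(d,c,(205,140,305,270))
  print(c,[(x[0],x[1].tolist()) for x in A],[(x[0],x[1].tolist()) for x in D])
  if A and D:
    X,e=tri((C[0],A[0][1]),(C[1],D[0][1]));q=X[:2]-[585.2,35.9];print(X.round(1),e,"s",(q@[-.14,.99]).round(1),"lat",(q@[.99,.14]).round(1))
E
python3 look.py pics/f.png
```

```text
7.4667 [599.20080298 -60.66951654 155.27151292] [-0.38691172  0.0874425  -0.43345602]
tcp s -97.56393378887951 lat 0.34106263268966325
red [(104, [283.4, 204.4])] [(98, [251.9, 213.8])]
[580.   69.8  75.1] [0.1, 0.1] s 34.3 lat -0.4
yellow [(39, [247.4, 192.1])] [(20, [257.9, 179.2]), (3, [269.0, 182.0])]
[600.2 -11.6 139.6] [12.4, 12.4] s -49.1 lat 8.2
orange [(26, [238.3, 200.3])] [(27, [268.0, 176.0])]
[598.7 -44.2 115.6] [0.7, 0.7] s -81.2 lat 2.2
```

{"op": "jog_arm", "data": {"deltas": [{"gripper": 1, "translation": [0, 0, 0], "dr": [0, 0, 0]}, {"gripper": 1, "translation": [0.0, 0.0, 0.3], "dr": [0, 0, 0]}, {"gripper": 1, "translation": [0, 0, 0.3], "dr": [0, 0, 0]}, {"gripper": 1, "translation": [0, 0, 0], "dr": [0, 0, 0]}]}}

```text
clock: 7.9
eef_pos: [602.1, -61.5, 220.7]
tcp_rot: [3.14, -0.008, 0.141]
contact_force: [1.8, -0.5, 0.5]
opening: -0.003
```

```bash
python3 look.py pics/g.png
```

```text
7.9 [602.07913142 -61.45707296 220.68171535] [ 1.77693756 -0.49565064  0.45390639]
tcp s -98.74658063053789 lat 3.0803498952217327
red [(104, [283.4, 204.4])] [(97, [251.8, 213.8])]
[580.2  69.9  75.2] [0.2, 0.2] s 34.3 lat -0.2
yellow [(28, [256.6, 208.9])] []
orange [(28, [238.4, 200.2])] [(30, [268.0, 176.0])]
[598.6 -43.9 115.9] [0.7, 0.7] s -80.9 lat 2.1
```

View pics/g.png

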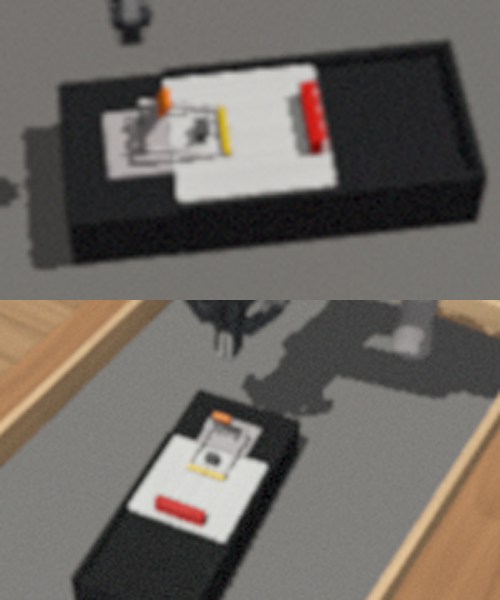

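The yellow bar lies on the lid behind the keeper (scene crop (222,130), just right of the dark keeper (198,130)). The lever still leans to the lid, with its tip at box y −81. Next I go to the +y side of the tip.

{"op": "jog_arm", "data": {"deltas": [{"gripper": 1, "translation": [-0.045, 0.215, 0], "dr": [0, 0, 0]}, {"gripper": 1, "translation": [-0.025, 0.215, 0], "dr": [0, 0, 0]}, {"gripper": 1, "translation": [0, 0, 0], "dr": [0, 0, 0]}, {"gripper": 1, "translation": [0, 0, -0.3], "dr": [0, 0, 0]}, {"gripper": 1, "translation": [0, 0, -0.3], "dr": [0, 0, 0]}, {"gripper": 1, "translation": [0, 0, -0.2], "dr": [0, 0, 0]}, {"gripper": 1, "translation": [0, 0, 0], "dr": [0, 0, 0]}, {"gripper": 1, "translation": [0, 0, 0], "dr": [0, 0, 0]}]}}

```text
clock: 8.67
eef_pos: [591.0, -18.1, 133.8]
tcp_rot: [-3.141, 0.004, 0.141]
contact_force: [0.0, -0.1, 0.3]
opening: -0.005
```

{"op": "jog_arm", "data": {"deltas": [{"gripper": 1, "translation": [0.025, -0.102, 0.015], "dr": [0, 0, 0]}, {"gripper": 1, "translation": [0.0145, -0.102, 0.015], "dr": [0, 0, 0]}, {"gripper": 1, "translation": [0.0145, -0.102, 0.01], "dr": [0, 0, 0]}, {"gripper": 1, "translation": [0.011, -0.079, 0], "dr": [0, 0, 0]}, {"gripper": 1, "translation": [0.011, -0.079, 0], "dr": [0, 0, 0]}, {"gripper": 1, "translation": [0, 0, 0], "dr": [0, 0, 0]}]}}

```text
clock: 9.17
eef_pos: [600.2, -66.2, 139.8]
tcp_rot: [3.141, -0.001, 0.14]
contact_force: [0.5, 1.1, -0.2]
opening: -0.004
```

```bash
python3 look.py pics/i.png
```

```text
9.1667 [600.24989712 -66.17211916 139.80422832] [ 0.48749636  1.08037493 -0.21209296]
tcp s -103.15838356591443 lat 0.6093014635984769
red [(102, [283.4, 204.6])] [(98, [251.9, 213.8])]
[580.3  69.7  74.7] [0.1, 0.1] s 34.1 lat -0.1
yellow [(14, [252.9, 211.9]), (6, [251.7, 204.2])] [(5, [264.8, 195.2])]
[593.6 -12.1  63.8] [3.8, 3.8] s -48.7 lat 1.6
orange [(25, [222.8, 201.0])] []
```

View pics/i.png

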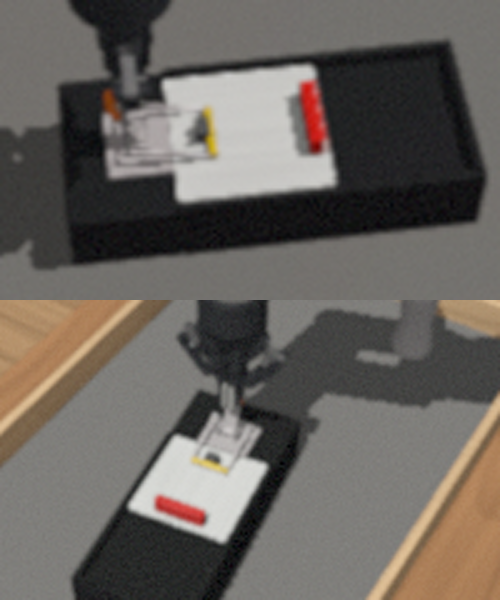

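The bar is now drawn against the keeper at lid height (box y ≈ −48, z ≈ 64), and the lever is past upright. I keep following the arc down.

{"op": "jog_arm", "data": {"deltas": [{"gripper": 1, "translation": [0.008, -0.055, -0.04], "dr": [0, 0, 0]}, {"gripper": 1, "translation": [0.008, -0.055, -0.04], "dr": [0, 0, 0]}, {"gripper": 1, "translation": [0.007, -0.048, -0.045], "dr": [0, 0, 0]}, {"gripper": 1, "translation": [0.007, -0.048, -0.045], "dr": [0, 0, 0]}, {"gripper": 1, "translation": [0, 0, 0], "dr": [0, 0, 0]}]}}

```text
clock: 9.68
eef_pos: [602.4, -85.6, 121.1]
tcp_rot: [-3.141, 0.001, 0.141]
contact_force: [0.5, 0.3, 0.1]
opening: -0.002
```

{"op": "jog_arm", "data": {"deltas": [{"gripper": 1, "translation": [0.005, -0.032, -0.06], "dr": [0, 0, 0]}, {"gripper": 1, "translation": [0.005, -0.032, -0.06], "dr": [0, 0, 0]}, {"gripper": 1, "translation": [0.004, -0.025, -0.05], "dr": [0, 0, 0]}, {"gripper": 1, "translation": [0.004, -0.025, -0.05], "dr": [0, 0, 0]}, {"gripper": 1, "translation": [0, 0, 0], "dr": [0, 0, 0]}]}}

```text
clock: 10.1
eef_pos: [604.4, -95.8, 100.8]
tcp_rot: [-3.14, 0.001, 0.14]
contact_force: [-4.8, 5.1, 11.7]
opening: -0.003
```

{"op": "jog_arm", "data": {"deltas": [{"gripper": 1, "translation": [0.003, -0.02, -0.01], "dr": [0, 0, 0]}, {"gripper": 1, "translation": [0, 0, -0.01], "dr": [0, 0, 0]}, {"gripper": 1, "translation": [0, 0, 0], "dr": [0, 0, 0]}]}}

```text
clock: 10.35
eef_pos: [604.7, -96.1, 100.3]
tcp_rot: [-3.138, 0.0, 0.14]
contact_force: [-9.9, 13.2, 28.0]
opening: -0.003
```

```bash
python3 look.py pics/j.png
```

```text
10.35 [604.66895345 -96.11717108 100.28739727] [-9.89006407 13.20533127 28.00084869]
tcp s -133.42265285440956 lat 0.7918599676512457
red [(99, [283.2, 204.4])] [(98, [251.9, 213.8])]
[580.1  69.4  75. ] [0.3, 0.3] s 33.9 lat -0.4
yellow [(15, [252.7, 212.3]), (6, [251.7, 204.2])] [(3, [265.0, 195.0])]
[594.  -13.   63.1] [4.3, 4.3] s -49.6 lat 1.9
orange [(28, [212.4, 213.5])] []
```

Run:
```python
from h import *
c=r.calibration("scene");X=plane(c,[212.4,213.5],72);q=X[:2]-[585.2,35.9];print(X,q@[-.14,.99],q@[.99,.14])
for th in(0,.15,.3,.5):
  s=-100-46*np.cos(th)+3*np.sin(th);z=70+46*np.sin(th)+3*np.cos(th);print(th,proj(c,[585.2-.14*s,35.9+.99*s,z]))
```

```text
[ 608.36877162 -112.42196744   72.        ] -150.0823757945361 2.172008456969213
0 [213.91958058 212.41616053]
0.15 [214.0823726  210.82178239]
0.3 [214.65112513 209.22186805]
0.5 [216.02552174 207.14457261]
```

View pics/j.png

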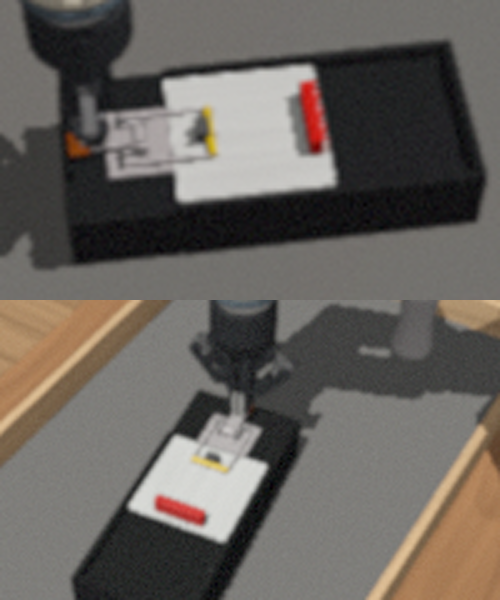

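The lever lies flat: its tip projects where an angle of 0 should, and there is a hard stop under the fingers. I lift straight up, back away and check again.

{"op": "jog_arm", "data": {"deltas": [{"gripper": 1, "translation": [-0.003, 0.02, 0.03], "dr": [0, 0, 0]}, {"gripper": 1, "translation": [0, 0, 0.1], "dr": [0, 0, 0]}, {"gripper": 1, "translation": [0, 0, 0.3], "dr": [0, 0, 0]}, {"gripper": 1, "translation": [0, 0, 0.4], "dr": [0, 0, 0]}, {"gripper": 1, "translation": [-0.2, -0.3, 0.2], "dr": [0, 0, 0]}, {"gripper": 1, "translation": [-0.3, -0.25, 0.1], "dr": [0, 0, 0]}, {"gripper": 1, "translation": [-0.3, -0.25, 0], "dr": [0, 0, 0]}, {"gripper": 1, "translation": [-0.3, -0.25, 0], "dr": [0, 0, 0]}, {"gripper": 1, "translation": [0, 0, 0], "dr": [0, 0, 0]}, {"gripper": 1, "translation": [0, 0, 0], "dr": [0, 0, 0]}]}}

```text
clock: 11.28
eef_pos: [493.4, -202.6, 211.7]
tcp_rot: [3.141, -0.0, 0.138]
contact_force: [0.2, -1.1, 0.2]
opening: -0.002
```

```bash
python3 look.py pics/k.png
```

```text
11.2833 [ 493.35332116 -202.63319378  211.67199076] [ 0.23164404 -1.07134691  0.17745135]
tcp s -223.2893268072633 lat -124.32285917998986
red [(97, [283.2, 204.5])] [(97, [251.8, 213.8])]
[580.3  69.5  74.8] [0.3, 0.3] s 33.9 lat -0.1
yellow [(15, [252.7, 212.3]), (6, [251.7, 204.2])] [(5, [264.0, 194.8])]
[595.9 -12.1  64.6] [3.3, 3.3] s -49.0 lat 3.8
orange [(55, [212.7, 212.3])] [(20, [278.0, 171.5])]
[ 605.6 -111.7   73.3] [0.1, 0.1] s -148.9 lat -0.4
```

View pics/k.png

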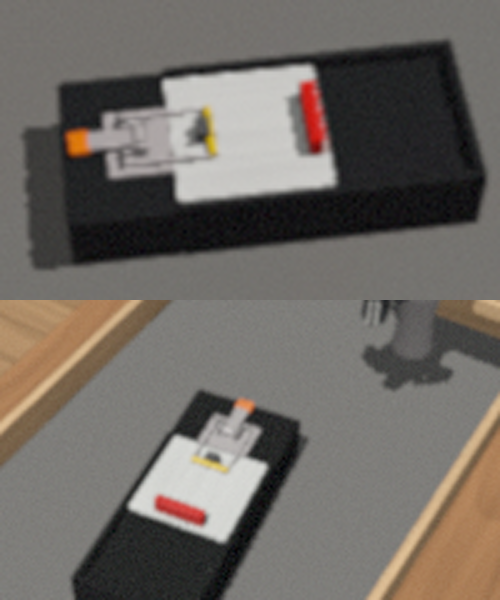

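The lever stays flat with the arm away (tip at z 73.3; 73 expected), the bar sits behind the keeper and the lid is home. I hand in.

```bash
python3 -c "
from rig import r
print(r.sign_off())"
```

```text
the job is handed in; nothing more can be done
None
```

The spice box is closed and I handed the job in at about 11.3 s of the 48 s allowed. I pushed the lid home, swung the bail over with its bar behind the keeper, then pressed the lever flat and moved the arm clear.

Last checks, all with the arm away and touching nothing:
- **Lid:** the red rib measured at box y 33.9 mm, against 35 mm for fully closed. The push ended on a firm stop at 15 N.
- **Bail bar:** it measured at box y about −49 mm and z about 65 mm, against −44 and 66 mm for the keeper point. The two camera rays missed each other by about 3 mm on each side, because the keeper splits the yellow patch. The pictures show the bar on the lid-rib side of the keeper, held against it.
- **Lever:** the orange tip measured at z 73.3 mm, against 73 mm for flat, and box y −149 mm, against −146 mm. It stayed flat after I let go.
- **Forces:** the highest reading I saw was about 32 N at the wrist, when the fingertips pressed the lever onto its stop.
- **Grinder, grater and clamp:** the arm was kept away from all three, but I did not measure their positions again at the end.

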